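# Set out the titration station

## Robot

A 6-joint arm with a two-finger parallel gripper is mounted at the origin on the work surface. World frame = base frame: x ahead of the robot, y to its left, z up, the work surface at z = 0. Lengths are in m, angles in rad, forces in N, time in s.
With the tool pointing down it reaches from about 0.425 to 0.95 m from the base axis. Payload 3.5 kg.
Tool frame: the origin (TCP) lies between the finger pads; the fingertips stand 19 mm ahead of it and the grasp point (between the pads) is the TCP (ctrl.nose_length is the distance from the TCP to the fingertips, in m); z points along the fingers, y is the line along which they close (so a half turn about z gives the same grasp; the last joint's range is limited). The gripper opens to 85 mm and grips with 20 to 120 N. Pads are 22 mm wide; open, the fingers measure 114 mm over their backs; the gripper's body (76 mm by 85 mm) begins 54 mm behind the grasp point. The pads swing forward as they close: fully open they stand 13 mm farther back than shut.
Start: joints at [-1.468, 0.286, 1.577, -0, 1.279, -0.15], TCP at [0.169, -0.654, 0.25] pointing down, gripper open.
Joint ranges: [-2.77, 2.77], [-0.9, 2.22], [0.21, 2.48], [-1.53, 4.67], [0.24, 2.81], [-2.84, 2.84]. Speed limits (rad/s): [2.79, 2.79, 3.14, 3.14, 3.14, 3.14].

## Interface

Orientations are given as a unit quaternion [x, y, z, w].
In Python, from plant import ctrl gives the robot as it stands.
- The arm moves only by the tool apply_moves, never from a script. Its argument "series" is a list of rows, each a list of 6 numbers: the shift along the world's x, y, z scaled (see below), then the turn, a rotation vector about the world's x, y, z scaled (see below). A call has 1 to 20 rows; each row is the pose to reach, as a shift and turn from the pose commanded when the call began; what a row does not reach only later rows make up. The controller multiplies each number of a shift by 0.8 m and each number of a turn by 45 degrees. A row lasts 1/8 s, in which the tool goes at most 62.5 mm and 10.7 degrees, less where a joint would pass 70% of its speed; a pose out of reach is approached as far as the arm can. A call with a number of a shift or a turn outside -1 to 1 is refused whole. A call with a gripper value outside its range is refused whole. "jaw" is the opening, from 0 (shut) to 1 (fully open), set as the call begins (left out, the last holds). The fingers move at their own pace and stop on an object; "squeeze" is the grip in N (left out, the last holds). Time passes only in rows, so rows that repeat a pose let the fingers close. It gives the time, the measured TCP pose, the force, the opening and the grip force at its end, in the units of the state.
- ctrl.get_state(): the state, without advancing time (a new reading comes with each control period).
- ctrl.read_camera(name): name is "side" or "top"; returns the picture (400x640x3 uint8, red, green, blue); there is no depth.
- ctrl.get_calibration(name): a dict with "fx", "fy", "cx", "cy" (pixels), "xyz" and "orientation" of the camera in the world. Camera axes: x right, y up, looking along -z (the intrinsics and any distortion apply to the point x, -y, -z); pixel columns grow to the right and rows downward; lengths in m; the calibration is good to about 2 mm. A picture is of the moment at which its call begins. get_calibration takes no time and is no camera call.
- ctrl.sign_off(): hands the job in; it is judged then, once.
Trained networks look in the newest picture that a camera, given by its name, has taken for a name from the list of things; names that differ only in an ending like _2 or _b are one class to them, and where a whole thing is asked for, a point or a joint stands for the part that bears it (a point fixed in the world has none). Each returns a list of dicts, best first, with "p" (0 to 1); they miss things now and then, are a little off and sometimes report something else, mostly with a low value. They report only what shows in the picture. A call takes as long as a camera call.
- ctrl.boxes_of(thing, camera): "xy" ([column, row] as shares, 0 to 1, of the picture: columns of its width, rows of its height, amid what is visible of it).
- ctrl.silhouettes(thing, camera): "pixels" (400x640 bool, what is visible of it) and "xy" ([column, row] as shares, 0 to 1, of the picture: columns of its width, rows of its height, amid what is visible of it).
The state is a dict: "time": time; "qpos": joint angles; "dq": joint speeds; "joint_efforts": joint torques, N m; "eef_pos": TCP position; "tcp_rot": TCP orientation; "contact_force": force on the tool from outside, world axes, zero at the start; "wrist_torque": the same for the moment, N m; "opening": opening from 0.0 (shut) to 1.0 (fully open); "finger_force": force on a finger pad.
Only numpy, scipy, OpenCV 4.12 (cv2) and the standard library are available. Lean on these libraries where they do the work, as an engineer would, in place of code of your own. Each camera call takes 0.05 s, during which the arm holds its last target. There are 200 camera calls.

## Task

Get the station ready for the next titration: stand the open glass vessel in the middle of the stirrer's round plate and fit the white lid on it, fully seated, and stand the three small bottles in the wells of the grey bottle tray: the amber titrant bottle with the blue cap in the end well nearest the stirrer, the white waste bottle with the red cap in the well at the other end, and the green solvent bottle between them. Set everything down gently and upright, knock nothing over, and leave the flask, the jar and the timer where they are.

Things in the scene. Friction and masses are not known exactly. Their poses are not given: they have to be found in the camera images.
- stirrer: Magnetic stirrer, fixed: white housing 136 (x) x 128 mm with a flat round steel plate 104 mm across; the plate's top is 58 mm above the bench. Origin: on the bench, under the plate's centre. z up; its front (dial, display) is towards -x; it reaches 82 mm (with dial) to the front and 64 mm to the back of the origin.
- tray: Grey bottle tray, fixed: plate 92 (x) x 256 (y) x 18 mm high with three round wells along its y axis, at y = -82, 0 and +82 mm (x = 0), each 72 mm across and 10 mm deep: floor 8 mm above the bench; mouths chamfered 2 mm. Origin: centre of its underside, on the bench; z up. The tray may be left or right of the stirrer.
- titrant: Titrant bottle: amber glass with white label and blue screw cap. 54 mm across, 104 mm high in all; body to 68 mm, neck 32 mm across, cap 38 mm across from 80 to 104 mm: lift it by the cap. About 0.22 kg. Origin: centre of its underside; z up along its axis.
- solvent: Solvent bottle: green glass with white label and yellow screw cap, otherwise as the titrant bottle (54 mm across, 104 mm high, cap 38 mm across from 80 to 104 mm). About 0.22 kg. Origin: centre of its underside; z up.
- waste: Waste bottle: opaque white plastic with red screw cap, otherwise as the titrant bottle (54 mm across, 104 mm high, cap 38 mm across from 80 to 104 mm). About 0.22 kg. Origin: centre of its underside; z up.
- vessel: Titration vessel: open, straight-sided clear glass beaker with a whitish rim and a small white patch on its side, 52 mm outside, 46 mm inside, 75 mm high. Stands mouth up. About 0.09 kg. Origin: centre of its underside; z up.
- lid: White lid, 52 mm high: disc 62 mm across, 10 mm thick; plug under it 10 mm deep, 41 mm across (37 at its foot); on top a central grip 18 mm across, 32 mm high, and red, black and blue stoppers 6 mm high, 22 mm off axis. Stands on its plug. 0.06 kg. Origin: centre of the plug's underside; z up. Seated, the disc lies on the vessel's rim, the origin 65 mm above the vessel's.
- flask: Bystander: clear conical flask with black stopper, 52 mm across the base, 86 mm high. Loose; stays where it is. Origin: centre of its underside.
- jar: Bystander: squat white jar with green lid, 56 mm across, 48 mm high. Loose; stays where it is. Origin: centre of its underside.
- timer: Bystander: black bench timer lying flat, 52 x 62 x 18 mm, with pale display. Loose; stays where it is. Origin: centre of its underside.

How it is judged:
At the end, for the whole second after the job is handed in: Amber bottle in the tray's end well nearest the stirrer, white in the other end well, green in the middle, each within 12 mm of the well's centre and on its floor; vessel within 15 mm of the plate's centre; lid seated (6 mm off axis, 3 mm in height). All upright within 0.07 rad, released, at rest (x of titrant in the frame of tray between -0.012 and 0.012 m and z of each of titrant, solvent, waste in the frame of tray below 0.012 m and x of solvent in the frame of tray between -0.012 and 0.012 m and x of waste in the frame of tray between -0.012 and 0.012 m and y of solvent in the frame of tray between -0.012 and 0.012 m and ((y of stirrer in the frame of tray above 0 m and y of titrant in the frame of tray between 0.07 and 0.094 m and y of waste in the frame of tray between -0.094 and -0.07 m) or (y of stirrer in the frame of tray below 0 m and y of titrant in the frame of tray between -0.094 and -0.07 m and y of waste in the frame of tray between 0.07 and 0.094 m)) and horizontal distance between vessel and stirrer below 0.015 m and z of vessel in the frame of stirrer between 0.054 and 0.062 m and horizontal distance between lid and vessel below 0.006 m and z of lid in the frame of vessel between 0.062 and 0.068 m and angle between each of titrant, solvent, waste, vessel, lid's own z axis and vertical below 0.07 rad and linear speed of each of titrant, solvent, waste, vessel, lid below 0.02 m/s and angular speed of each of titrant, solvent, waste, vessel, lid below 0.2 rad/s); the robot touches nothing.
It fails at once if a bottle, the vessel or the lid is tipped more than 0.6 rad (angle between any of titrant, solvent, waste, vessel, lid's own z axis and vertical above 0.6 rad).
It fails at once if a bottle, the vessel or the lid is dropped: it flies free, touching nothing, at over 0.5 m/s (a fall of more than about 13 mm) ((contact force between titrant and anything else below 0.1 N and linear speed of titrant above 0.5 m/s) or (contact force between solvent and anything else below 0.1 N and linear speed of solvent above 0.5 m/s) or (contact force between waste and anything else below 0.1 N and linear speed of waste above 0.5 m/s) or (contact force between vessel and anything else below 0.1 N and linear speed of vessel above 0.5 m/s) or (contact force between lid and anything else below 0.1 N and linear speed of lid above 0.5 m/s)).
It fails at once if a thing is pressed hard (over 60 N) onto its place (contact force between any of titrant, solvent, waste and tray above 60 N or contact force between vessel and stirrer above 60 N or contact force between lid and vessel above 60 N).
It fails at once if the flask, the jar or the timer is moved more than 20 mm or the flask or jar is tipped more than 0.5 rad (distance of any of flask, jar, timer from where it was at the start of the episode above 0.02 m or angle between any of flask, jar's own z axis and vertical above 0.5 rad).
It also fails if it takes over 144 s, if anything falls off the work surface, if the arm or the gripper's body presses on something with over 40 N, if the wrist force passes 120 N, or if a joint passes its speed limit or range.

## Working session

There is one attempt and no reset: what is moved stays moved. The work goes in short steps, Python scripts to look and compute and a tool call to move; the robot and the scene stay as the last step left them, time stands still between calls to the robot, and variables do not carry over. Pictures are saved under pics/ and viewed, at most 14 in all, crops included, and the job is handed in when it is done.

Besides the shell and the picture viewer there is one more tool, called after ">>>" by a JSON object that holds its "method" and its "body". apply_moves: Moves the arm, as the interface text tells. Shifts and turns lie within -1 to 1; 1 stands for 0.8 m of shift or 45 degrees of turn. Its arguments: {"type":"object","properties":{"series":{"type":"array"},"jaw":{"type":"number"},"squeeze":{"type":"number"}},"required":["series"]}

```bash
ls; mkdir -p pics; python3 - <<'E'
from plant import ctrl
import cv2,json
for c in ("side","top"):
    im=ctrl.read_camera(c); cv2.imwrite(f"pics/{c}0.png",im[:,:,::-1]); print(c,ctrl.get_calibration(c))
    for t in "stirrer tray titrant solvent waste vessel lid flask jar timer".split():
        r=ctrl.boxes_of(t,c); print(t,[(round(float(d["p"]),2),[round(float(d["xy"][0])*640,1),round(float(d["xy"][1])*400,1)]) for d in r[:3]])
print(ctrl.get_state())
E
```

```text
pics
side {'fx': 372.7873489372766, 'fy': 372.7873489372766, 'cx': 317.66519477359066, 'cy': 206.63591307925498, 'xyz': array([ 0.44652351, -0.79327146,  0.59891321]), 'orientation': array([ 0.46565877, -0.02399624, -0.0258893 ,  0.88426005])}
stirrer [(0.86, [342.2, 266.8])]
tray [(0.96, [344.2, 179.4])]
titrant [(0.66, [285.9, 191.6]), (0.66, [253.6, 327.6]), (0.47, [343.0, 182.2])]
solvent [(0.6, [279.9, 260.1])]
waste [(0.74, [285.2, 220.7])]
vessel [(0.92, [272.9, 170.6])]
lid [(0.72, [340.9, 217.0]), (0.5, [383.3, 220.2])]
flask [(0.79, [382.1, 216.2]), (0.64, [264.7, 158.7]), (0.19, [253.9, 325.9])]
jar [(0.76, [253.5, 329.9])]
timer [(0.54, [261.6, 159.1])]
top {'fx': 472.06571484411944, 'fy': 472.06571484411944, 'cx': 311.5494974016891, 'cy': 196.75035195864209, 'xyz': array([0.3345489 , 0.00184053, 1.27397832]), 'orientation': array([-0.05529825,  0.04918936,  0.7091827 , -0.70112938])}
stirrer [(0.6, [391.7, 182.8])]
tray [(0.71, [232.7, 170.0])]
titrant [(0.73, [289.7, 231.0])]
solvent [(0.86, [382.4, 238.1])]
waste [(0.74, [342.8, 229.0])]
vessel [(0.91, [243.4, 241.3]),
[... 171 characters left out ...]
time': 1.1, 'qpos': array([-1.46799173e+00,  2.86288839e-01,  1.57669396e+00, -1.33573081e-05,
        1.27859427e+00, -1.49989086e-01]), 'dq': array([-0.00057145,  0.00019686,  0.00203348,  0.00016249, -0.0012914 ,
       -0.00058654]), 'joint_efforts': array([-2.65413646e-04, -4.05971467e+01, -2.92944825e+01, -2.35587659e-04,
        4.88497808e-04, -8.24564353e-06]), 'eef_pos': array([ 0.16885593, -0.65352762,  0.25033559]), 'tcp_rot': array([ 9.92022306e-01,  1.26062461e-01, -6.57762294e-06,  7.63962068e-06]), 'contact_force': array([-0.12547176,  0.35674026,  0.27608477]), 'wrist_torque': array([-0.00244725,  0.01300053, -0.0388436 ]), 'finger_force': 0.0, 'opening': 0.9991539217980931}
```

View pics/side0.png

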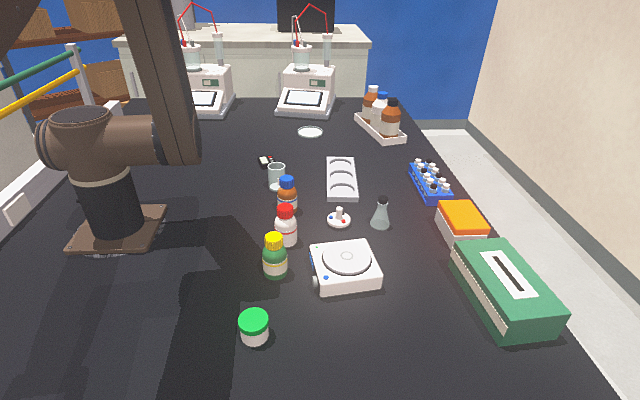

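View pics/top0.png

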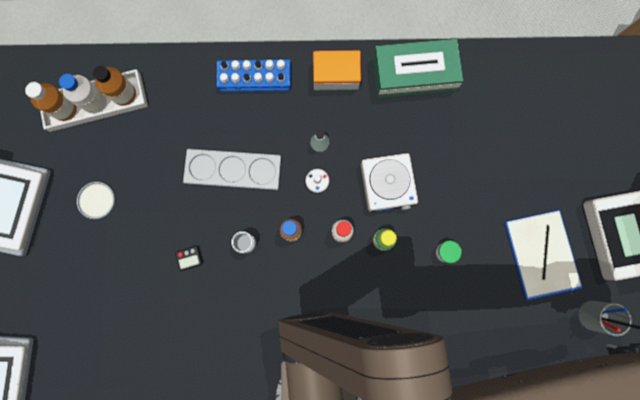

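The side view shows the amber, red-capped and green bottles in a row at (286,192), (285,222) and (275,257). The vessel is at (275,175), the lid at (340,218), the tray at (342,179) and the stirrer plate at (346,256). The flask (381,213), jar (253,327) and timer (265,160) stand apart. The top view agrees: tray wells at (203,167), (232,170) and (262,172), plate at (390,179), so the tray lies on the +y side of the stirrer.

```bash
cat > h.py <<'E'
import numpy as np,cv2
from scipy.spatial.transform import Rotation as R
from plant import ctrl
CAL={c:ctrl.get_calibration(c) for c in("side","top")}
def ray(c,uv):
    k=CAL[c]; d=np.array([(uv[0]-k["cx"])/k["fx"],-(uv[1]-k["cy"])/k["fy"],-1.])
    return np.array(k["xyz"]),R.from_quat(k["orientation"]).apply(d)
def plane(c,uv,z):
    o,d=ray(c,uv); return o+d*(z-o[2])/d[2]
def proj(c,p):
    k=CAL[c]; q=R.from_quat(k["orientation"]).inv().apply(np.atleast_2d(p)-k["xyz"])
    return np.stack([k["cx"]-k["fx"]*q[:,0]/q[:,2],k["cy"]+k["fy"]*q[:,1]/q[:,2]],1)
def tri(a,b):  # rays -> point, gap
    (o1,d1),(o2,d2)=a,b; A=np.stack([d1,-d2],1); s=np.linalg.lstsq(A,o2-o1,rcond=None)[0]
    p,q=o1+s[0]*d1,o2+s[1]*d2; return (p+q)/2,np.linalg.norm(p-q)
def ortho(c,im,x,y,z,h=.1,s=2000):  # metric patch at height z; row up=+x, col right=-y
    n=int(2*h*s); g=(np.arange(n)+.5)/s-h
    Y,X=np.meshgrid(y-g,x-g); m=proj(c,np.stack([X.ravel(),Y.ravel(),np.full(X.size,z)],1)).astype(np.float32).reshape(n,n,2)
    return cv2.remap(im,m[...,0],m[...,1],cv2.INTER_CUBIC)
def circle(c,im,x,y,z,r,h=.1,s=2000,tol=.0025):
    o=ortho(c,im,x,y,z,h,s); g=cv2.GaussianBlur(cv2.cvtColor(o,cv2.COLOR_RGB2GRAY),(0,0),3)
    f=cv2.HoughCircles(g,cv2.HOUGH_GRADIENT_ALT,1,10,param1=60,param2=.5,minRadius=int((r-tol)*s),maxRadius=int((r+tol)*s))
    f=[] if f is None else f.reshape(-1,f.shape[-1])
    f=sorted(((x+h-v/s,y+h-u/s,q/s) for u,v,q in (t[:3] for t in f)),key=lambda t:np.hypot(t[0]-x,t[1]-y))
    return f,o
E
python3 - <<'E'
from h import *
im={c:ctrl.read_camera(c) for c in CAL}
S={"tit":([289.7,229],.104,.019),"sol":([388,238],.104,.019),"was":([343,229],.104,.019),"ves":([243.4,241],.075,.026),"lid":([317,180],.020,.031),
"w1":([203,167],.018,.037),"w2":([232,170],.018,.037),"w3":([262,172],.018,.037),"plate":([390,179],.058,.052),"flask":([320,141],.086,.01),"jar":([449,251],.048,.028),"timer":([188,258],.018,.03)}
tiles=[]
for n,(uv,z,r) in S.items():
    p=plane("top",uv,z); row=[];res=[]
    for c in("top","side"):
        f,o=circle(c,im[c],p[0],p[1],z,r,h=.07)
        res.append(f[0] if f else None)
        for q in f[:1]: cv2.circle(o,(int((p[1]+.07-q[1])*2000),int((p[0]+.07-q[0])*2000)),int(q[2]*2000),(255,0,255),1)
        cv2.drawMarker(o,(140,140),(0,255,0)); row.append(cv2.resize(o,(130,130)))
    t=np.hstack(row); cv2.putText(t,n,(3,12),0,.45,(255,255,0)); tiles.append(t)
    h=None
    if all(res): h=tri(ray("top",proj("top",[*res[0][:2],z])[0]),ray("side",proj("side",[*res[1][:2],z])[0]))
    print(n,p[:2].round(4),[None if q is None else np.round(q,4) for q in res],h and (h[0].round(4),round(h[1],4)))
cv2.imwrite("pics/tiles.png",np.vstack([np.hstack(tiles[i:i+3]) for i in range(0,12,3)])[:,:,::-1])
E
```

```text
tit [0.4287 0.0661] [None, array([0.4052, 0.0246, 0.0178])] None
sol [ 0.4036 -0.1767] [array([ 0.4046, -0.1762,  0.0193]), array([ 0.4026, -0.1787,  0.0186])] (array([ 0.4036, -0.1765,  0.1024]), np.float64(0.0023))
was [ 0.4272 -0.0661] [None, None] None
ves [0.4019 0.1853] [array([0.3984, 0.1818, 0.0253]), array([0.4024, 0.1893, 0.0254])] (array([0.4005, 0.1814, 0.079 ]), np.float64(0.0046))
lid [ 0.567  -0.0035] [array([ 0.5665, -0.0025,  0.032 ]), array([ 0.5645, -0.005 ,  0.0315])] (array([ 0.5658, -0.0025,  0.0183]), np.float64(0.0019))
w1 [0.6072 0.3063] [None, None] None
w2 [0.5979 0.2271] [array([0.6019, 0.2291, 0.0377]), None] None
w3 [0.5913 0.1455] [array([0.5943, 0.148 , 0.0373]), None] None
plate [ 0.5602 -0.1942] [array([ 0.5607, -0.1922,  0.0498]), array([ 0.5572, -0.1967,  0.0522])] (array([ 0.5596, -0.1927,  0.0546]), np.float64(0.0034))
flask [ 0.6573 -0.0123] [None, None] None
jar [ 0.3718 -0.3409] [array([ 0.3718, -0.3429,  0.0279]), array([ 0.3693, -0.3434,  0.0276])] (array([ 0.3705, -0.3431,  0.0479]), np.float64(0.0025))
timer [0.3619 0.3403] [None, None] None
```

View pics/tiles.png

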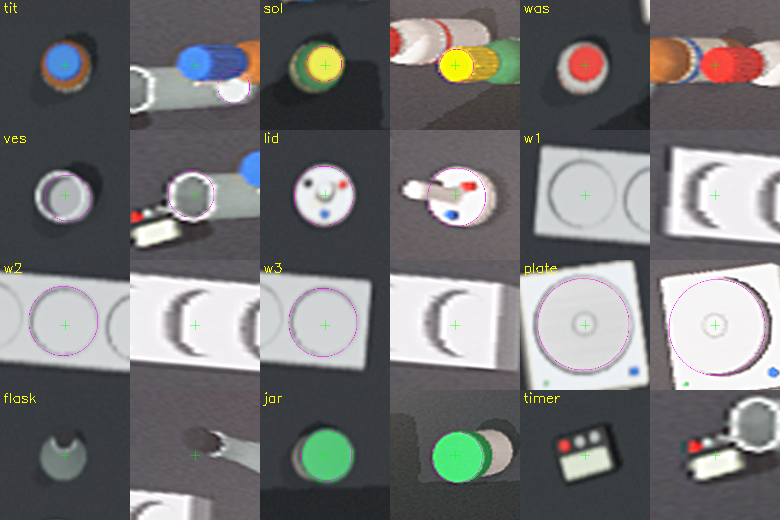

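The tiles show the fitted circles lying on the caps, lid, wells and plate. The two views differ by about 2 mm, which is within calibration, so I use the midpoints. The heights also match: cap 0.102, lid disc 0.018, plate 0.055 m. First move: to above the titrant bottle, turning the fingers to close along x.

>>> {"method": "apply_moves", "body": {"series": [[0.414,0.38,0,0,0,1],[0.414,0.38,0,0,0,1],[0.414,0.38,0,0,0,1],[0.414,0.38,0,0,0,1],[0.414,0.38,0,0,0,1],[0.414,0.38,0,0,0,1],[0.414,0.38,0,0,0,1],[0.414,0.38,0,0,0,1],[0.328,0.9,-0.038,0,0,1],[0.328,0.9,-0.038,0,0,1],[0.328,0.9,-0.038,0,0,1],[0.328,0.9,-0.038,0,0,1],[0.328,0.9,-0.038,0,0,1],[0.328,0.9,-0.038,0,0,1],[0.328,0.9,-0.038,0,0,1],[0.328,0.9,-0.038,0,0,1]], "jaw": 1, "squeeze": 30}}

```text
time: 3.2
eef_pos: [0.4303, 0.0682, 0.2197]
tcp_rot: [0.867, 0.498, -0.0, -0.0]
contact_force: [0.9, -1.0, 1.4]
opening: 1.002
finger_force: 0.0
```

>>> {"method": "apply_moves", "body": {"series": [[0,0,-0.04,0,0,0.67],[0,0,-0.08,0,0,0.67],[0,0,-0.085,0,0,0.67],[0,0,-0.085,0,0,0.67]]}}

```text
time: 3.7
eef_pos: [0.4314, 0.065, 0.1515]
tcp_rot: [0.711, 0.704, -0.001, -0.0]
contact_force: [-0.7, 0.0, 0.5]
opening: 1.001
finger_force: 0.0
```

```bash
python3 - <<'E'
from h import *
print(ctrl.get_state()["eef_pos"],ctrl.nose_length)
out=[]
for c,p in(("side",[.431,.066,.12]),("top",[.431,.066,.12])):
    im=ctrl.read_camera(c)[:,:,::-1].copy(); u,v=proj(c,p)[0].astype(int); e=proj(c,ctrl.get_state()["eef_pos"])[0]
    cv2.drawMarker(im,tuple(int(t) for t in e.round()),(0,255,0),markerSize=6)
    out.append(cv2.resize(im[max(v-60,0):v+60,u-60:u+60],(400,400),interpolation=cv2.INTER_CUBIC))
cv2.imwrite("pics/near1.png",np.hstack(out))
E
```

```text
[0.43136329 0.06504227 0.15153121] 0.019
```

View pics/near1.png

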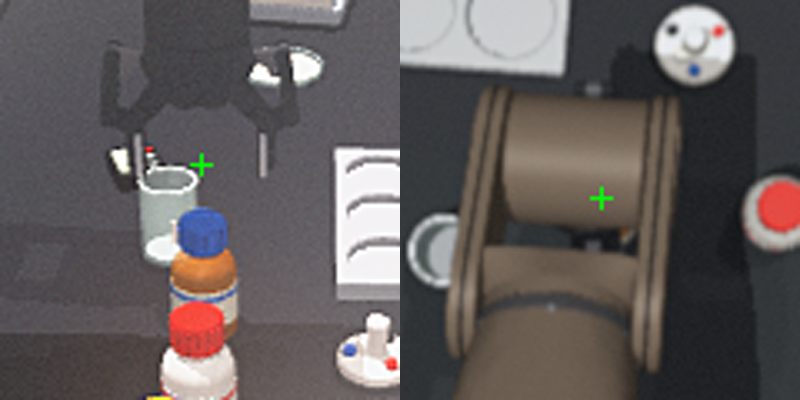

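The near view shows the fingers at columns 138 and 263, so the midpoint of 200 lies straight over the cap at 203. I'll descend and grip.

>>> {"method": "apply_moves", "body": {"series": [[0,0.001,-0.03,0,0,0],[0,0.001,-0.055,0,0,0],[0,0.001,-0.073,0,0,0],[0,0.001,-0.073,0,0,0],[0,0.001,-0.073,0,0,0]]}}

```text
time: 4.42
eef_pos: [0.432, 0.0671, 0.0944]
tcp_rot: [0.71, 0.705, 0.0, 0.001]
contact_force: [0.3, -0.3, -0.2]
opening: 1.004
finger_force: 0.0
```

>>> {"method": "apply_moves", "body": {"series": [[0,0,0,0,0,0],[0,0,0,0,0,0],[0,0,0,0,0,0],[0,0,0,0,0,0],[0,0,0,0,0,0],[0,0,0,0,0,0]], "jaw": 0, "squeeze": 30}}

```text
time: 5.18
eef_pos: [0.4315, 0.0673, 0.0941]
tcp_rot: [0.709, 0.705, 0.0, 0.0]
contact_force: [-1.7, -0.6, 6.1]
opening: 0.436
finger_force: 30.2
```

>>> {"method": "apply_moves", "body": {"series": [[0,0,0.04,0,0,0],[0,0,0.08,0,0,0],[0.05,0.025,0.085,0,0,0],[0.12,0.06,0.085,0,0,0],[0.18,0.09,0.085,0,0,0],[0.202,0.1,0.085,0,0,0],[0.202,0.1,0.085,0,0,0],[0.202,0.1,0.085,0,0,0]]}}

```text
time: 6.18
eef_pos: [0.5915, 0.147, 0.1602]
tcp_rot: [0.709, 0.705, -0.001, -0.001]
contact_force: [0.5, 0.2, -2.2]
opening: 0.433
finger_force: 31.3
```

```bash
python3 - <<'E'
from h import *
e=ctrl.get_state()["eef_pos"]; print(e)
im=ctrl.read_camera("side")[:,:,::-1].copy()
for p in([.593,.147,.008],[.593,.147,.018],[.601,.228,.008],[.6085,.309,.008]):
    u=proj("side",p)[0]; cv2.drawMarker(im,tuple(int(t) for t in u.round()),(0,0,255),markerSize=4)
cv2.imwrite("pics/near2.png",cv2.resize(im[90:240,270:420],(600,600),interpolation=cv2.INTER_CUBIC))
E
```

```text
[0.59152255 0.14698727 0.16020613]
```

View pics/near2.png

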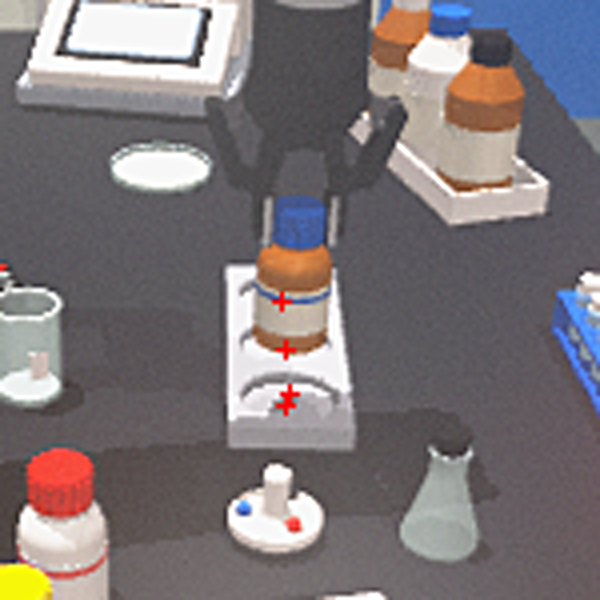

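The bottle hangs above the tray. The projected well-centre markers at (289,398) fall within about 2 mm of the centre of the visible near well. Lowering now.

>>> {"method": "apply_moves", "body": {"series": [[0.002,0,-0.03,0,0,0],[0.002,0,-0.05,0,0,0],[0.002,0,-0.062,0,0,0],[0.002,0,-0.068,0,0,0],[0.002,0,-0.071,0,0,0],[0.002,0,-0.071,0,0,0]]}}

```text
time: 6.98
eef_pos: [0.5947, 0.1473, 0.1051]
tcp_rot: [0.709, 0.705, 0.0, 0.0]
contact_force: [0.6, 0.2, -2.1]
opening: 0.432
finger_force: 31.3
```

>>> {"method": "apply_moves", "body": {"series": [[0,0,-0.003,0,0,0],[0,0,-0.004,0,0,0],[0,0,-0.004,0,0,0]]}}

```text
time: 7.35
eef_pos: [0.5947, 0.1473, 0.1022]
tcp_rot: [0.709, 0.705, 0.0, 0.0]
contact_force: [-0.2, -0.3, 0.6]
opening: 0.435
finger_force: 31.5
```

>>> {"method": "apply_moves", "body": {"series": [[0,0,0,0,0,0],[0,0,0,0,0,0],[0,0,0,0,0,0],[0,0,0,0,0,0],[0,0,0.03,0,0,0],[0,0,0.08,0,0,0],[-0.06,-0.08,0.09,0,0,0],[-0.12,-0.15,0.09,0,0,0],[-0.17,-0.21,0.09,0,0,0],[-0.209,-0.267,0.09,0,0,0],[-0.209,-0.267,0.09,0,0,0],[-0.209,-0.267,0.09,0,0,0],[-0.209,-0.267,0.09,0,0,0]], "jaw": 1}}

```text
time: 8.98
eef_pos: [0.4277, -0.066, 0.1738]
tcp_rot: [0.709, 0.705, 0.0, 0.0]
contact_force: [-0.6, -0.4, 0.3]
opening: 1.004
finger_force: 0.0
```

```bash
python3 - <<'E'
from h import *
e=ctrl.get_state()["eef_pos"]; print(e)
im=ctrl.read_camera("side"); hsv=cv2.cvtColor(im,cv2.COLOR_RGB2HSV)
def cap(n,lo,hi,z=.104):
    m=cv2.inRange(hsv,lo,hi); k,l,s,c=cv2.connectedComponentsWithStats(m)
    for i in np.argsort(-s[1:,4])[:2]+1:
        x,y,w,h,a=s[i]; print(n,a,(x,y,w,h),"axis col",x+w/2)
cap("blue",(105,120,60),(125,255,255)); cap("red",(0,150,90),(8,255,255)); cap("yel",(22,150,90),(34,255,255))
print(proj("side",[[.4275,-.0665,.092],[.4036,-.1775,.092],[.431,.066,.092],[.5947,.1473,.1]]).round(1))
cv2.imwrite("pics/near3.png",cv2.resize(im[100:300,230:430,::-1],(600,600),interpolation=cv2.INTER_CUBIC))
E
```

```text
[ 0.42773971 -0.06601003  0.17376534]
blue 13627 (np.int32(334), np.int32(0), np.int32(164), np.int32(119)) axis col 416.0
blue 1099 (np.int32(216), np.int32(0), np.int32(61), np.int32(23)) axis col 246.5
red 230 (np.int32(277), np.int32(203), np.int32(16), np.int32(16)) axis col 285.0
red 34 (np.int32(295), np.int32(3), np.int32(17), np.int32(18)) axis col 303.5
yel 932 (np.int32(439), np.int32(200), np.int32(51), np.int32(29)) axis col 464.5
yel 309 (np.int32(264), np.int32(231), np.int32(19), np.int32(20)) axis col 273.5
[[284.8 210. ]
 [273.3 240.2]
 [286.4 181.4]
 [343.8 163.5]]
```

View pics/near3.png

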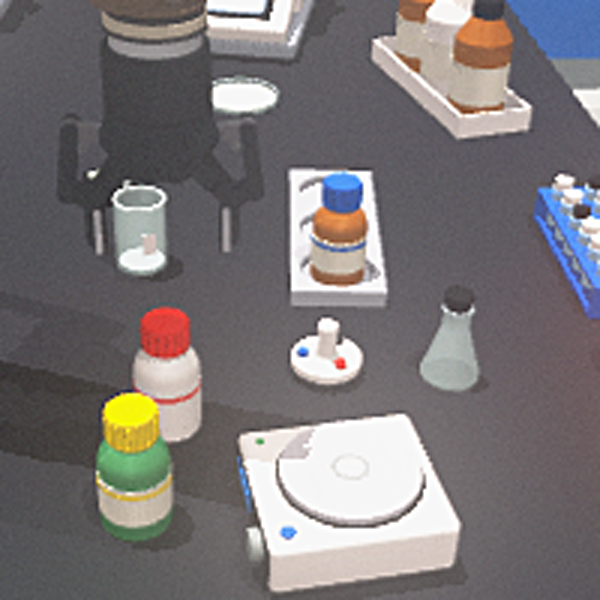

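Titrant stands upright in the near well (zoomed at 340,245), and the red and yellow caps match their projections within 0.5 px. Next is the waste bottle.

>>> {"method": "apply_moves", "body": {"series": [[0,0,-0.04,0,0,0],[0,0,-0.07,0,0,0],[0,0,-0.09,0,0,0],[0,0,-0.1,0,0,0],[0,0,-0.1,0,0,0],[0,0,-0.1,0,0,0]]}}

```text
time: 9.78
eef_pos: [0.428, -0.0665, 0.0944]
tcp_rot: [0.709, 0.705, 0.0, 0.001]
contact_force: [0.9, -0.2, 0.1]
opening: 1.0
finger_force: 0.0
```

>>> {"method": "apply_moves", "body": {"series": [[0,0,0,0,0,0],[0,0,0,0,0,0],[0,0,0,0,0,0],[0,0,0,0,0,0],[0,0,0,0,0,0],[0,0,0,0,0,0]], "jaw": 0}}

```text
time: 10.52
eef_pos: [0.4274, -0.0665, 0.0939]
tcp_rot: [0.709, 0.705, -0.0, 0.0]
contact_force: [-2.8, 0.2, 5.5]
opening: 0.433
finger_force: 30.6
```

>>> {"method": "apply_moves", "body": {"series": [[0,0,0.05,0,0,0],[0,0,0.12,0,0,0],[0,0,0.17,0,0,0],[0.04,0.08,0.17,0,0,0],[0.075,0.15,0.17,0,0,0],[0.11,0.22,0.17,0,0,0],[0.145,0.29,0.17,0,0,0],[0.175,0.36,0.17,0,0,0],[0.205,0.42,0.17,0,0,0],[0.227,0.469,0.17,0,0,0],[0.227,0.469,0.17,0,0,0],[0.227,0.469,0.13,0,0,0],[0.227,0.469,0.08,0,0,0],[0.227,0.469,0.045,0,0,0],[0.227,0.469,0.025,0,0,0],[0.227,0.469,0.017,0,0,0],[0.227,0.469,0.013,0,0,0],[0.227,0.469,0.013,0,0,0],[0.227,0.469,0.013,0,0,0]]}}

```text
time: 12.9
eef_pos: [0.6095, 0.3091, 0.1052]
tcp_rot: [0.709, 0.705, 0.001, 0.0]
contact_force: [-0.1, -0.4, -2.2]
opening: 0.43
finger_force: 31.9
```

>>> {"method": "apply_moves", "body": {"series": [[0,0,-0.003,0,0,0],[0,0,-0.004,0,0,0],[0,0,-0.004,0,0,0]]}}

```text
time: 13.28
eef_pos: [0.6095, 0.309, 0.1022]
tcp_rot: [0.709, 0.705, 0.001, 0.0]
contact_force: [-0.9, -0.8, 4.3]
opening: 0.43
finger_force: 32.5
```

>>> {"method": "apply_moves", "body": {"series": [[0,0,0,0,0,0],[0,0,0,0,0,0],[0,0,0,0,0,0],[0,0,0,0,0,0],[0,0,0.03,0,0,0],[0,0,0.09,0,0,0],[-0.03,-0.07,0.09,0,0,0],[-0.06,-0.14,0.09,0,0,0],[-0.09,-0.21,0.09,0,0,0],[-0.12,-0.28,0.09,0,0,0],[-0.15,-0.35,0.09,0,0,0],[-0.18,-0.42,0.09,0,0,0],[-0.21,-0.49,0.09,0,0,0],[-0.235,-0.55,0.09,0,0,0],[-0.257,-0.608,0.09,0,0,0],[-0.257,-0.608,0.09,0,0,0],[-0.257,-0.608,0.09,0,0,0],[-0.257,-0.608,0.06,0,0,0],[-0.257,-0.608,0.03,0,0,0],[-0.257,-0.608,0.03,0,0,0]], "jaw": 1}}

```text
time: 15.78
eef_pos: [0.4024, -0.1753, 0.1228]
tcp_rot: [0.709, 0.706, -0.0, -0.003]
contact_force: [1.0, 0.7, 0.3]
opening: 0.998
finger_force: 0.0
```

>>> {"method": "apply_moves", "body": {"series": [[0,0,-0.02,0,0,0],[0,0,-0.04,0,0,0],[0,0,-0.04,0,0,0],[0,0,-0.04,0,0,0]]}}

```text
time: 16.27
eef_pos: [0.4034, -0.1777, 0.0929]
tcp_rot: [0.709, 0.705, 0.0, 0.0]
contact_force: [0.5, 0.1, -0.4]
opening: 1.0
finger_force: 0.0
```

>>> {"method": "apply_moves", "body": {"series": [[0,0,0,0,0,0],[0,0,0,0,0,0],[0,0,0,0,0,0],[0,0,0,0,0,0],[0,0,0,0,0,0],[0,0,0,0,0,0]], "jaw": 0}}

```text
time: 17.02
eef_pos: [0.4034, -0.1777, 0.0932]
tcp_rot: [0.709, 0.705, -0.0, 0.0]
contact_force: [-1.7, 0.4, 4.6]
opening: 0.433
finger_force: 30.4
```

>>> {"method": "apply_moves", "body": {"series": [[0,0,0.05,0,0,0],[0,0,0.12,0,0,0],[0,0,0.17,0,0,0],[0.035,0.07,0.17,0,0,0],[0.07,0.14,0.17,0,0,0],[0.105,0.21,0.17,0,0,0],[0.14,0.28,0.17,0,0,0],[0.17,0.35,0.17,0,0,0],[0.205,0.42,0.17,0,0,0],[0.23,0.475,0.17,0,0,0],[0.248,0.507,0.17,0,0,0],[0.248,0.507,0.17,0,0,0],[0.248,0.507,0.17,0,0,0],[0.248,0.507,0.12,0,0,0],[0.248,0.507,0.07,0,0,0],[0.248,0.507,0.04,0,0,0],[0.248,0.507,0.022,0,0,0],[0.248,0.507,0.014,0,0,0],[0.248,0.507,0.013,0,0,0],[0.248,0.507,0.013,0,0,0]]}}

```text
time: 19.52
eef_pos: [0.6025, 0.2282, 0.1045]
tcp_rot: [0.709, 0.705, 0.001, 0.001]
contact_force: [-0.6, 0.9, -2.1]
opening: 0.432
finger_force: 31.6
```

>>> {"method": "apply_moves", "body": {"series": [[0,0,-0.002,0,0,0],[0,0,-0.003,0,0,0],[0,0,-0.003,0,0,0]]}}

```text
time: 19.9
eef_pos: [0.6022, 0.2281, 0.1018]
tcp_rot: [0.709, 0.705, 0.0, 0.0]
contact_force: [-0.3, -1.7, 1.4]
opening: 0.431
finger_force: 31.9
```

>>> {"method": "apply_moves", "body": {"series": [[0,0,0,0,0,0],[0,0,0,0,0,0],[0,0,0,0,0,0],[0,0,0,0,0,0],[0,0,0.03,0,0,0],[0,0,0.09,0,0,0],[-0.07,-0.014,0.1,0,0,0],[-0.14,-0.028,0.1,0,0,0],[-0.21,-0.042,0.1,0,0,0],[-0.248,-0.048,0.1,0,0,0],[-0.248,-0.048,0.1,0,0,0],[-0.248,-0.048,0.1,0,0,0]], "jaw": 1}}

```text
time: 21.4
eef_pos: [0.4043, 0.1898, 0.1814]
tcp_rot: [0.709, 0.705, 0.001, 0.001]
contact_force: [0.4, 0.5, 0.1]
opening: 1.0
finger_force: 0.0
```

```bash
python3 - <<'E'
from h import *
e=ctrl.get_state()["eef_pos"]; print(e)
im=ctrl.read_camera("side"); o=im.copy()
r=ctrl.silhouettes("vessel","side")
for d in r[:2]:
    y,x=np.nonzero(d["pixels"]); print(d["p"],x.min(),x.max(),y.min(),y.max())
a=np.linspace(0,2*np.pi,60)
for z in(0,.075):
    P=np.stack([.4035+.026*np.cos(a),.19+.026*np.sin(a),0*a+z],1); u=proj("side",P)
    print(z,u.min(0).round(1),u.max(0).round(1))
    big=None
    for q in u: o[int(round(q[1])),int(round(q[0]))]=(255,0,255)
A=cv2.resize(im[100:220,230:350,::-1],(400,400),interpolation=cv2.INTER_CUBIC);B=cv2.resize(o[100:220,230:350,::-1],(400,400),interpolation=cv2.INTER_NEAREST)
cv2.imwrite("pics/near4.png",np.hstack([A,B]))
E
```

```text
[0.40428623 0.18982908 0.18141384]
0.71 268 284 162 191
0.2 309 382 239 297
0 [269.8 182.6] [286.8 191.4]
0.075 [268.4 161.1] [286.1 169.5]
```

View pics/near4.png

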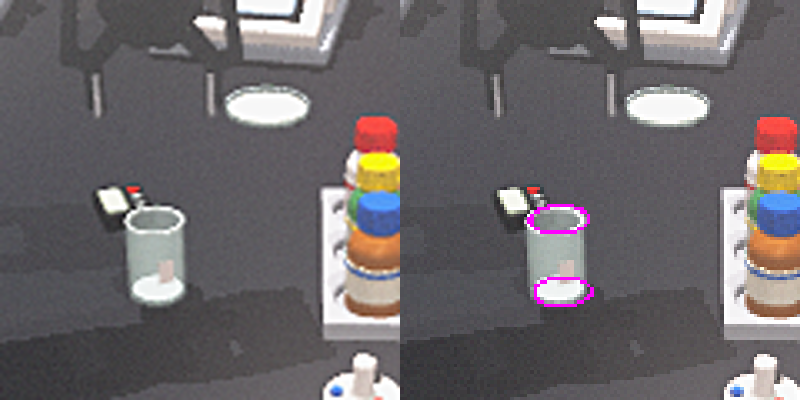

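The three bottles stand in the tray in order. The drawn model sits about 3 mm too far in +x against the vessel's rim (125–185 zoomed), so I take the vessel at (0.401, 0.189) and go down on it.

>>> {"method": "apply_moves", "body": {"series": [[-0.004,-0.001,-0.06,0,0,0],[-0.004,-0.001,-0.11,0,0,0],[-0.004,-0.001,-0.145,0,0,0],[-0.004,-0.001,-0.162,0,0,0],[-0.004,-0.001,-0.162,0,0,0],[-0.004,-0.001,-0.162,0,0,0]]}}

```text
time: 22.25
eef_pos: [0.4014, 0.1891, 0.0523]
tcp_rot: [0.709, 0.705, 0.001, 0.001]
contact_force: [0.1, -1.0, 0.8]
opening: 1.002
finger_force: 0.0
```

>>> {"method": "apply_moves", "body": {"series": [[0,0,0,0,0,0],[0,0,0,0,0,0],[0,0,0,0,0,0],[0,0,0,0,0,0],[0,0,0,0,0,0],[0,0,0,0,0,0]], "jaw": 0, "squeeze": 25}}

```text
time: 23.0
eef_pos: [0.4008, 0.1891, 0.0521]
tcp_rot: [0.709, 0.705, 0.001, 0.0]
contact_force: [-0.7, -0.6, 6.0]
opening: 0.591
finger_force: 26.8
```

>>> {"method": "apply_moves", "body": {"series": [[0,0,0.05,0,0,0],[0,0,0.11,0,0,0],[0,0,0.15,0,0,0],[0.028,-0.07,0.15,0,0,0],[0.057,-0.14,0.15,0,0,0],[0.086,-0.21,0.15,0,0,0],[0.115,-0.28,0.15,0,0,0],[0.144,-0.35,0.15,0,0,0],[0.172,-0.42,0.15,0,0,0],[0.198,-0.478,0.15,0,0,0],[0.198,-0.478,0.15,0,0,0],[0.198,-0.478,0.15,0,0,0],[0.198,-0.478,0.12,0,0,0],[0.198,-0.478,0.095,0,0,0],[0.198,-0.478,0.082,0,0,0],[0.198,-0.478,0.077,0,0,0],[0.198,-0.478,0.077,0,0,0],[0.198,-0.478,0.077,0,0,0]]}}

```text
time: 25.25
eef_pos: [0.559, -0.1938, 0.1136]
tcp_rot: [0.709, 0.705, 0.0, 0.001]
contact_force: [0.1, 0.5, -0.2]
opening: 0.594
finger_force: 26.8
```

>>> {"method": "apply_moves", "body": {"series": [[0,0,-0.002,0,0,0],[0,0,-0.004,0,0,0],[0,0,-0.004,0,0,0]]}}

```text
time: 25.62
eef_pos: [0.5587, -0.1938, 0.1102]
tcp_rot: [0.709, 0.705, 0.0, 0.0]
contact_force: [-0.6, 0.0, 2.6]
opening: 0.592
finger_force: 27.0
```

>>> {"method": "apply_moves", "body": {"series": [[0,0,0,0,0,0],[0,0,0,0,0,0],[0,0,0,0,0,0],[0,0,0.02,0,0,0],[0,0,0.07,0,0,0],[0,0,0.112,0,0,0],[0,0.06,0.112,0,0,0],[0.004,0.13,0.112,0,0,0],[0.009,0.2,0.112,0,0,0],[0.009,0.238,0.09,0,0,0],[0.009,0.238,0.07,0,0,0],[0.009,0.238,0.07,0,0,0]], "jaw": 1}}

```text
time: 27.12
eef_pos: [0.5648, -0.0035, 0.1644]
tcp_rot: [0.709, 0.705, -0.001, -0.001]
contact_force: [0.0, -0.9, -0.0]
opening: 0.999
finger_force: 0.0
```

>>> {"method": "apply_moves", "body": {"series": [[0,0,0,0,0,0],[0,0,0,0,0,0]], "jaw": 0.5}}

```text
time: 27.38
eef_pos: [0.5663, -0.0043, 0.1665]
tcp_rot: [0.71, 0.704, 0.0, 0.001]
contact_force: [0.2, -0.3, -0.2]
opening: 0.604
finger_force: 0.0
```

```bash
python3 - <<'E'
from h import *
e=ctrl.get_state()["eef_pos"]; print(e)
T=[]
for c in("side","top"):
    im=ctrl.read_camera(c)
    for n,x,y,z,r in(("ves",.5587,-.1938,.133,.026),("lid",.5655,-.0035,.020,.031),("plate",.5595,-.1935,.058,.052)):
        f,o=circle(c,im,x,y,z,r,h=.06); print(c,n,[np.round(q,4).tolist() for q in f[:3]])
        if n=="plate": continue
        cv2.circle(o,(120,120),int(r*2000),(255,0,255),1); T.append(cv2.resize(o,(350,350)) if c=="side" or n=="ves" else cv2.resize(o,(350,350)))
    if c=="side": g=cv2.resize(im[120:300,250:430],(350,350),interpolation=cv2.INTER_CUBIC)
cv2.imwrite("pics/near5.png",cv2.resize(np.vstack([np.hstack(T[:2]),np.hstack([T[2],g])]),(600,600),interpolation=cv2.INTER_AREA)[:,:,::-1])
E
```

```text
[ 0.56626907 -0.00426237  0.16647033]
side ves [[0.5591999888420105, -0.19779999554157257, 0.024900000542402267]]
side lid []
side plate []
top ves []
top lid []
top plate [[0.5600000023841858, -0.19300000369548798, 0.050200000405311584]]
```

View pics/near5.png

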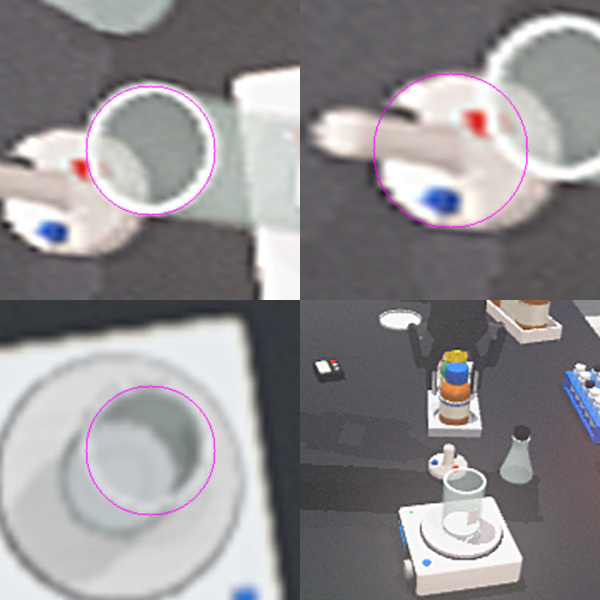

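Vessel rim (tile 1, 88–214) matches the model circle at (0.5587, −0.194) within 1 mm and sits at the plate's middle. The lid disc (tile 2) matches (0.5655, −0.003). I'll go down on the lid's grip.

>>> {"method": "apply_moves", "body": {"series": [[0,0.0015,-0.06,0,0,0],[0,0.0015,-0.11,0,0,0],[0,0.0015,-0.135,0,0,0],[0,0.0015,-0.145,0,0,0],[0,0.0015,-0.145,0,0,0],[0,0.0015,-0.145,0,0,0]]}}

```text
time: 28.22
eef_pos: [0.567, -0.0022, 0.0512]
tcp_rot: [0.709, 0.705, 0.001, 0.001]
contact_force: [0.5, 0.2, 1.0]
opening: 0.502
finger_force: 0.0
```

>>> {"method": "apply_moves", "body": {"series": [[0,0,0,0,0,0],[0,0,0,0,0,0],[0,0,0,0,0,0],[0,0,0,0,0,0],[0,0,0,0,0,0],[0,0,0,0,0,0]], "jaw": 0, "squeeze": 25}}

```text
time: 28.98
eef_pos: [0.5664, -0.002, 0.0505]
tcp_rot: [0.709, 0.705, 0.0, 0.001]
contact_force: [-1.2, 0.5, 6.1]
opening: 0.198
finger_force: 24.7
```

>>> {"method": "apply_moves", "body": {"series": [[0,0,0.03,0,0,0],[0,0,0.09,0,0,0],[0,0,0.15,0,0,0],[0,0,0.2,0,0,0],[-0.0096,-0.06,0.2,0,0,0],[-0.0096,-0.12,0.2,0,0,0],[-0.0096,-0.18,0.2,0,0,0],[-0.0096,-0.22,0.2,0,0,0],[-0.0096,-0.2385,0.2,0,0,0],[-0.0096,-0.2385,0.2,0,0,0],[-0.0096,-0.2385,0.2,0,0,0],[-0.0096,-0.2385,0.2,0,0,0]]}}

```text
time: 30.48
eef_pos: [0.5581, -0.1915, 0.2095]
tcp_rot: [0.709, 0.705, 0.0, -0.0]
contact_force: [0.5, 0.0, -0.4]
opening: 0.197
finger_force: 24.7
```

```bash
python3 - <<'E'
from h import *
e=ctrl.get_state()["eef_pos"]; print(e)
im=ctrl.read_camera("side"); dz=e[2]-.0505
S=5; u0=proj("side",[.5587,-.1938,.14])[0].round().astype(int)-50
o=cv2.resize(im[u0[1]:u0[1]+110,u0[0]:u0[0]+110],None,fx=S,fy=S,interpolation=cv2.INTER_CUBIC)
a=np.linspace(0,2*np.pi,80)
for x,y,z,r in((.5587,-.1938,.133,.026),(.5587,-.1938,.058,.026),(e[0],e[1]-.001,dz+.02,.031),(e[0],e[1]-.001,dz+.01,.031)):
    u=((proj("side",np.stack([x+r*np.cos(a),y+r*np.sin(a),0*a+z],1))-u0+.5)*S).astype(np.int32)
    cv2.polylines(o,[u],True,(255,0,255),1)
cv2.imwrite("pics/near6.png",o[:,:,::-1])
E
```

```text
[ 0.55806064 -0.19145176  0.20945736]
```

View pics/near6.png

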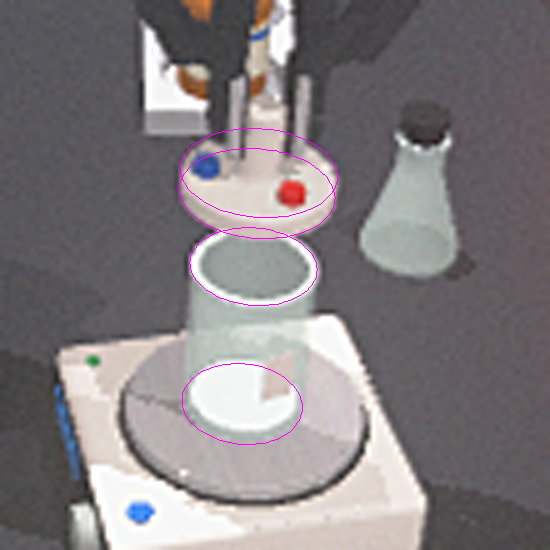

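The held lid and the vessel rim both match the drawn circles within about 1 mm. The lid is about 1 mm short in −y, so I'll correct that and lower it.

>>> {"method": "apply_moves", "body": {"series": [[0.001,-0.0015,0,0,0,0],[0.001,-0.0015,-0.01,0,0,0],[0.001,-0.0015,-0.02,0,0,0],[0.001,-0.0015,-0.028,0,0,0],[0.001,-0.0015,-0.035,0,0,0],[0.001,-0.0015,-0.04,0,0,0],[0.001,-0.0015,-0.04,0,0,0]]}}

```text
time: 31.4
eef_pos: [0.5586, -0.1938, 0.1771]
tcp_rot: [0.709, 0.705, -0.0, -0.0]
contact_force: [0.2, 0.6, -1.4]
opening: 0.197
finger_force: 24.7
```

>>> {"method": "apply_moves", "body": {"series": [[0,0,-0.002,0,0,0],[0,0,-0.004,0,0,0],[0,0,-0.005,0,0,0],[0,0,-0.005,0,0,0]]}}

```text
time: 31.9
eef_pos: [0.5589, -0.194, 0.1738]
tcp_rot: [0.709, 0.705, 0.0, 0.0]
contact_force: [0.2, 0.4, 0.2]
opening: 0.199
finger_force: 24.7
```

>>> {"method": "apply_moves", "body": {"series": [[0,0,-0.001,0,0,0],[0,0,-0.001,0,0,0]]}}

```text
time: 32.15
eef_pos: [0.5593, -0.1942, 0.1736]
tcp_rot: [0.709, 0.705, 0.0, 0.001]
contact_force: [-0.4, 1.1, 3.6]
opening: 0.197
finger_force: 24.9
```

>>> {"method": "apply_moves", "body": {"series": [[0,0,0,0,0,0],[0,0,0,0,0,0],[0,0,0,0,0,0],[0,0,0.02,0,0,0],[0,0,0.06,0,0,0],[0,0,0.12,0,0,0],[0,0.08,0.14,0,0,0],[0,0.16,0.14,0,0,0],[0,0.24,0.14,0,0,0],[0,0.24,0.14,0,0,0]], "jaw": 0.5}}

```text
time: 33.4
eef_pos: [0.5586, 0.0015, 0.2863]
tcp_rot: [0.708, 0.707, 0.001, 0.001]
contact_force: [1.1, 0.1, -0.0]
opening: 0.499
finger_force: 0.0
```

```bash
python3 - <<'E'
from h import *
e=ctrl.get_state()["eef_pos"]; print(e)
im=ctrl.read_camera("side"); tp=ctrl.read_camera("top")
S=4; u0=np.array([270,110])
o=cv2.resize(im[110:300,270:400],None,fx=S*.79,fy=S*.79,interpolation=cv2.INTER_CUBIC); k=S*.79
a=np.linspace(0,2*np.pi,80)
for x,y,z,r in((.5587,-.194,.143,.031),(.5587,-.194,.133,.031)):
    u=((proj("side",np.stack([x+r*np.cos(a),y+r*np.sin(a),0*a+z],1))-u0+.5)*k).astype(np.int32)
    cv2.polylines(o,[u],True,(255,0,255),1)
t=cv2.resize(tp[130:270,170:430],None,fx=1.45,fy=1.45,interpolation=cv2.INTER_CUBIC)
t=cv2.copyMakeBorder(t,0,o.shape[0]-t.shape[0],0,0,cv2.BORDER_CONSTANT)
cv2.imwrite("pics/near7.png",np.hstack([o,t])[:,:,::-1])
E
```

```text
[0.55861682 0.00149292 0.28630539]
```

View pics/near7.png

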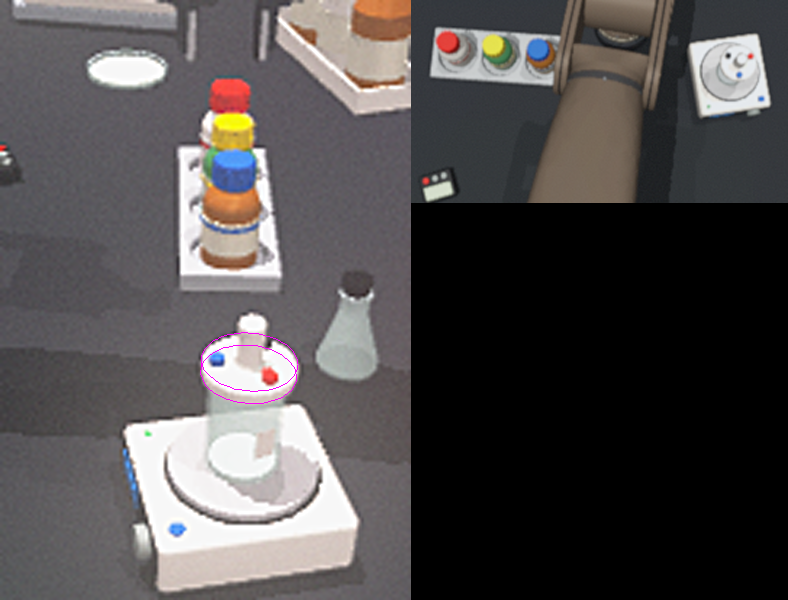

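The lid sits level on the vessel with its disc on the predicted circles. All three bottles are upright in the right wells, the flask and timer are undisturbed, and the gripper is clear. Handing in.

```bash
python3 -c "
from plant import ctrl
print(ctrl.sign_off())"
```

```text
the job is handed in; nothing more can be done
None
```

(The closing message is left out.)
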